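Put the finishing supplies away in the divided crate

TASK

Put the four finishing supplies away in the divided crate, each standing upright on the floor of the cell whose liner has its colour: the dark brown thread spool in the brown cell, the blue thread spool in the blue cell, the white bottle with the red cap in the red cell and the brass oil can in the yellow cell. Set each one down rather than dropping it, let none fall over, and leave the jar and the tack tin in the crate and the green can, the wax block and the leather heel lift on the bench where they stand.

Things in the scene. Friction and masses are not known exactly. Their poses are not given: they have to be found in the camera images.
- crate: grey plastic crate, open on top, fixed to the bench, 186 x 276 x 40 mm; origin at the centre of its underside, z up, its long (y) side pointing roughly away from the robot. 2 x 3 square cells, 84 mm wide inside, 90 mm apart: centres at x = -45, +45 mm and y = -90, 0, +90 mm in its own frame. Walls 6 mm thick, wall tops 40 mm above the bench, floor top 6 mm. A black grip bar stands out 18 mm at each short end, at height 30 mm
- liner_brown_top (a point): centre of the top face of the fixed brown square liner (78 x 78 x 2 mm, top 8 mm above the bench) that fills the floor of one crate cell; this is the cell for the dark brown thread spool
- liner_blue_top (a point): centre of the top face of the fixed blue square liner (78 x 78 x 2 mm, top 8 mm above the bench) that fills the floor of one crate cell; this is the cell for the blue thread spool
- liner_red_top (a point): centre of the top face of the fixed red square liner (78 x 78 x 2 mm, top 8 mm above the bench) that fills the floor of one crate cell; this is the cell for the white bottle with the red cap
- liner_yellow_top (a point): centre of the top face of the fixed yellow square liner (78 x 78 x 2 mm, top 8 mm above the bench) that fills the floor of one crate cell; this is the cell for the brass oil can
- spool_brown_mid (a point): centre, 25 mm above the foot, of a loose upright wooden spool of dark brown thread: 50 mm tall, two wooden flanges of 40 mm diameter and 8 mm thickness at foot and top, thread core 22 mm thick between them; z along the spool, about 45 g (30 to 65). Can be taken across the top flange
- spool_blue_mid (a point): centre, 25 mm above the foot, of a loose upright wooden spool of blue thread: 50 mm tall, two wooden flanges of 40 mm diameter and 8 mm thickness at foot and top, thread core 22 mm thick between them; z along the spool, about 45 g (30 to 65). Can be taken across the top flange
- oiler_mid (a point): point on the axis, half-way up (62.5 mm above the foot), of a loose upright brass oil can 125 mm tall: body 58 mm in diameter up to 60 mm, neck 20 mm in diameter from 59 to 70 mm, thin round spout 8 mm in diameter from 70 to 125 mm (slightly tapered); z up along it, 60 to 130 g. Can be taken by the spout
- bottle_mid (a point): point on the axis, half-way up (85 mm above the foot), of a loose upright white squeeze bottle 170 mm tall: body 68 mm in diameter with shoulders ending 126 mm up, red cap 35 mm in diameter from 126 to 146 mm, thin red nozzle (20 mm) above it to 170 mm; z up along it, 0.15 to 0.3 kg. Can be taken by the cap
- jar_mid (a point): centre of a loose amber glass jar with a black lid, 56 mm in diameter, 110 mm tall, 55 mm above its foot; it already stands in one of the crate cells and stays there
- tack_tin_mid (a point): centre of a loose low open tin of tacks, 68 mm in diameter, 24 mm tall; it already stands in one of the crate cells and stays there
- can_mid (a point): point on the axis, 55 mm above its foot, of a loose upright metal can with a green label, 52 mm in diameter, 115 mm tall, standing on the bench among the things to be put away; it stays where it is
- wax_mid (a point): centre of a loose yellow-brown block of wax, 34 x 52 x 20 mm, lying on the bench among the things to be put away; it stays where it is
- heel_lift_mid (a point): centre of a loose flat tan leather heel lift, 65 x 69 x 10 mm, lying on the bench among the things to be put away; it stays where it is
- brush_main: fixed glue brush that leans on the shoe sole block to the right of the crate; keep the arm clear of it. Origin near its middle line, 97 mm above the bench; it rises from its bristles (world x 0.45, y -0.39, z 0.12) to the tip of its handle at world x 0.49, y -0.25, z 0.33, always in the same place. The block and sole below it reach from y -0.27 to -0.42 and up to 95 mm
Things that resemble listed ones, but are neither listed nor needed, are in the scene too. What is shaped like the part that bears spool_brown_mid but purple or turquoise is not meant.

How it is judged:
At the end, for the whole second after the job is handed in: each of the four stands in the cell of its colour: centre within 34 mm (horizontally) of the liner's centre, not more than 5 mm higher than standing on the liner, within 0.12 rad of upright, at rest; jar, tack tin, can, wax block and heel lift each within 30 mm of where they started (horizontal distance between spool_brown_mid and liner_brown_top below 0.034 m and height (world z) of each of spool_brown_mid, spool_blue_mid below 0.038 m and angle between each of spool_brown_mid, spool_blue_mid, oiler_mid, bottle_mid's own z axis and vertical below 0.12 rad and linear speed of each of spool_brown, spool_blue, oiler, bottle below 0.02 m/s and horizontal distance between spool_blue_mid and liner_blue_top below 0.034 m and horizontal distance between oiler_mid and liner_yellow_top below 0.034 m and height (world z) of oiler_mid below 0.0755 m and horizontal distance between bottle_mid and liner_red_top below 0.034 m and height (world z) of bottle_mid below 0.098 m and distance of each of jar_mid, can_mid, wax_mid, tack_tin_mid, heel_lift_mid from where it was at the start of the episode below 0.03 m); the robot touches nothing.
It fails at once if one of the four supplies was dropped (let go more than about 2 cm above its support) or knocked flying ((linear speed of spool_brown above 0.65 m/s and contact force between spool_brown and the fingers below 0.05 N) or (linear speed of spool_blue above 0.65 m/s and contact force between spool_blue and the fingers below 0.05 N) or (linear speed of oiler above 0.65 m/s and contact force between oiler and the fingers below 0.05 N) or (linear speed of bottle above 0.65 m/s and contact force between bottle and the fingers below 0.05 N)).
It fails at once if one of the four supplies fell over (angle between any of spool_brown_mid, spool_blue_mid, oiler_mid, bottle_mid's own z axis and vertical above 0.7 rad).
It fails at once if the jar, tack tin, green can, wax block or heel lift was pushed more than 3 cm or tipped over ((distance of jar_mid from where it was at the start of the episode above 0.03 m or angle between jar_mid's own z axis and vertical above 0.5 rad) or (distance of can_mid from where it was at the start of the episode above 0.03 m or angle between can_mid's own z axis and vertical above 0.5 rad) or (distance of wax_mid from where it was at the start of the episode above 0.03 m or angle between wax_mid's own z axis and vertical above 0.5 rad) or (distance of tack_tin_mid from where it was at the start of the episode above 0.03 m or angle between tack_tin_mid's own z axis and vertical above 0.5 rad) or (distance of heel_lift_mid from where it was at the start of the episode above 0.03 m or angle between heel_lift_mid's own z axis and vertical above 0.5 rad)).
It also fails if it takes over 72 s, if anything falls off the work surface, if the arm or the gripper's body presses on something with over 40 N, if the wrist force passes 120 N, or if a joint passes its speed limit or range.

ROBOT

A 6-joint arm with a two-finger parallel gripper is mounted at the origin on a cart in front of the work surface, level with it; the furniture and walls round the work are solid. World frame = base frame: x ahead of the robot, y to its left, z up, the work surface at z = 0. Lengths are in m, angles in rad, forces in N, time in s.
With the tool pointing down it reaches from about 0.3 to 0.875 m from the base axis. Payload 4.2 kg.
Tool frame: the origin (TCP) lies midway between the tips of the shut fingers; the grasp point (between the pads) lies 19 mm behind it (r.grip_point_offset is the distance from the TCP to the grasp point, in m); z points along the fingers, y is the line along which they close (so a half turn about z gives the same grasp; the last joint's range is limited). The gripper opens to 85 mm and grips with 20 to 120 N. Pads are 22 mm wide; open, the fingers measure 114 mm over their backs; the gripper's body (76 mm by 85 mm) begins 54 mm behind the grasp point. The pads swing forward as they close: fully open they stand 13 mm farther back than shut.
Start: joints at [-1.147, 0.32, 1.565, -0, 1.257, -0.02], TCP at [0.247, -0.519, 0.231] pointing down, gripper open.
Joint ranges: [-3.11, 3.11], [-0.84, 2.01], [0.21, 2.61], [-1.34, 4.49], [0.05, 2.63], [-2.56, 2.56]. Speed limits (rad/s): [2.57, 2.57, 3.14, 3.14, 3.14, 3.14].

INTERFACE

Orientations are given as a rotation vector (axis times angle).
In Python, from cell import r gives the robot as it stands.
- The arm moves only by the shell command python3 -m creep 'ROWS' [FORCE]. ROWS is JSON, a list of rows, each a list of 7 numbers: the shift along the tool's x, y, z in m, then the turn, a rotation vector about the tool's x, y, z in rad, then the opening in per cent of the stroke, from 0 (shut) to 100 (fully open). In form: [[tx, ty, tz, ax, ay, az, fingers], ...]. A call has 1 to 5 rows; each row is the pose to reach, as a shift and turn from the pose commanded when the call began, along the tool's axes at that moment; what a row does not reach only later rows make up. A row lasts 1/12 s, in which the tool goes at most 41.7 mm and 7.16 degrees, less where a joint would pass 70% of its speed; a pose out of reach is approached as far as the arm can. A call with a gripper value outside its range is refused whole. The fingers move at their own pace and stop on an object; FORCE is the grip in N (left out, the last holds). Time passes only in rows, so rows that repeat a pose let the fingers close. It gives the time, the measured TCP pose, the force, the opening and the grip force at its end, in the units of the state.
- r.read_state(): the state, without advancing time (a new reading comes with each control period).
- r.snapshot(name): name is "side" or "top"; returns a dict with "frame" (400x640x3 uint8, red, green, blue), "K" (3x3 intrinsics, pixels), "view" (4x4, takes a point from world to camera coordinates). Camera axes: x right, y up, looking along -z (the intrinsics and any distortion apply to the point x, -y, -z); pixel columns grow to the right and rows downward; lengths in m; the calibration is good to about 2 mm. A picture is of the moment at which its call begins. There is no depth.
- r.hand_in(): hands the job in; it is judged then, once.
Trained networks look in a picture, given as the dict that the camera call returned (one of the last four; its "shot" number tells which), for a name from the list of things; names that differ only in an ending like _2 or _b are one class to them, and where a whole thing is asked for, a point or a joint stands for the part that bears it (a point fixed in the world has none). Each returns a list of dicts, best first, with "p" (0 to 1); they miss things now and then, are a little off and sometimes report something else, mostly with a low value. They report only what shows in the picture. A call takes as long as a camera call. They do not tell look-alikes from the thing itself.
- r.regions_of(label, picture): "mask" (400x640 bool, what is visible of it).
- r.mark_of(label, picture): "xyz" ([x, y, z] in m, in world coordinates, good to about 4 mm: a listed point, or the origin of a listed thing).
The state is a dict: "t": time; "qpos": joint angles; "joint_velocities": joint speeds; "tau": joint torques, N m; "tool_pos": TCP position; "ee_rot": TCP orientation; "contact_force": force on the tool from outside, world axes, zero at the start; "torque": the same for the moment, N m; "gripper_width": opening from 0.0 (shut) to 1.0 (fully open); "grasp_force": force on a finger pad.
Only numpy, scipy, OpenCV 4.12 (cv2) and the standard library are available. Lean on these libraries where they do the work, as an engineer would, in place of code of your own. Each camera call takes 0.05 s, during which the arm holds its last target. There are 200 camera calls.

## Working session

There is one attempt and no reset: what is moved stays moved. The work goes in short steps, Python scripts to look and compute and a shell command to move; the robot and the scene stay as the last step left them, time stands still between calls to the robot, and variables do not carry over. Pictures are saved under pics/ and viewed, at most 10 in all, crops included, and the job is handed in when it is done.

```bash
mkdir -p pics; ls
cat > h.py <<'E'
from cell import r
import numpy as np, cv2
def marks(labels,cams=("top","side")):
    for c in cams:
        p=r.snapshot(c)
        for l in labels:
            for d in r.mark_of(l,p)[:4]:
                if d["p"]>.2: print(c,l,round(d["p"],2),np.round(d["xyz"],3))
def save(c,n):
    p=r.snapshot(c); cv2.imwrite(f"pics/{n}.png",p["frame"][:,:,::-1]); return p
E
python3 - <<'E'
from h import *
s=r.read_state(); print(s["t"],s["tool_pos"],s["ee_rot"],s["gripper_width"],r.grip_point_offset)
for c in("top","side"):
    p=save(c,c+"0"); print(c,np.round(np.linalg.inv(p["view"]),3).tolist(),np.round(p["K"],1).tolist())
marks("crate liner_brown_top liner_blue_top liner_red_top liner_yellow_top spool_brown_mid oiler_mid bottle_mid jar_mid tack_tin_mid can_mid wax_mid heel_lift_mid".split())
print(r.read_state()["t"])
E
```

```text
pics
0.0 [ 0.24669036 -0.51886555  0.23046542] [-3.06284896e+00 -6.91023912e-01  5.82375594e-04] 1.0000416416440767 0.0187
top [[-0.015, 0.981, -0.193, 0.308], [-1.0, -0.015, 0.001, 0.052], [-0.002, 0.193, 0.981, 1.292], [0.0, 0.0, 0.0, 1.0]] [[397.0, 0.0, 316.3], [0.0, 397.0, 196.3], [0.0, 0.0, 1.0]]
side [[-0.977, 0.115, -0.18, 0.396], [-0.214, -0.541, 0.813, 0.869], [-0.004, 0.833, 0.553, 0.651], [0.0, 0.0, 0.0, 1.0]] [[383.4, 0.0, 319.7], [0.0, 383.4, 196.6], [0.0, 0.0, 1.0]]
top crate 0.59 [ 0.524 -0.057  0.001]
top liner_brown_top 0.76 [ 0.477 -0.058  0.008]
top liner_blue_top 0.66 [ 0.49  -0.145  0.008]
top liner_red_top 0.9 [0.558 0.04  0.003]
top liner_yellow_top 0.98 [ 0.569 -0.047  0.007]
top spool_brown_mid 0.67 [0.72  0.127 0.026]
top spool_brown_mid 0.54 [0.655 0.188 0.022]
top spool_brown_mid 0.53 [0.705 0.06  0.027]
top spool_brown_mid 0.35 [0.451 0.17  0.004]
top oiler_mid 0.64 [0.531 0.187 0.061]
top bottle_mid 0.89 [0.416 0.32  0.082]
top jar_mid 0.66 [0.418 0.322 0.084]
top jar_mid 0.63 [ 0.581 -0.138  0.059]
top tack_tin_mid 0.71 [ 0.526 -0.051  0.001]
top tack_t
[... 273 characters left out ...]
e liner_brown_top 0.55 [ 0.479 -0.055  0.006]
side liner_blue_top 0.72 [ 0.498 -0.146  0.006]
side liner_red_top 0.62 [0.559 0.043 0.011]
side liner_yellow_top 0.48 [ 0.569 -0.05   0.011]
side spool_brown_mid 0.82 [0.705 0.059 0.026]
side spool_brown_mid 0.66 [0.717 0.125 0.024]
side spool_brown_mid 0.56 [0.654 0.182 0.025]
side oiler_mid 0.55 [0.534 0.182 0.065]
side oiler_mid 0.53 [0.416 0.316 0.081]
side bottle_mid 0.66 [0.416 0.318 0.082]
side jar_mid 0.59 [ 0.579 -0.134  0.056]
side tack_tin_mid 0.73 [ 0.53  -0.051 -0.   ]
side tack_tin_mid 0.53 [0.467 0.03  0.02 ]
side can_mid 0.58 [0.47  0.418 0.052]
side wax_mid 0.62 [0.526 0.287 0.012]
side heel_lift_mid 0.87 [0.454 0.173 0.006]
1.5
```

View pics/top0.png

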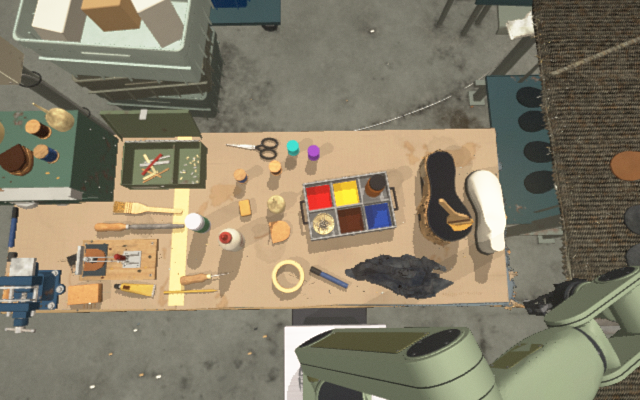

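View pics/side0.png

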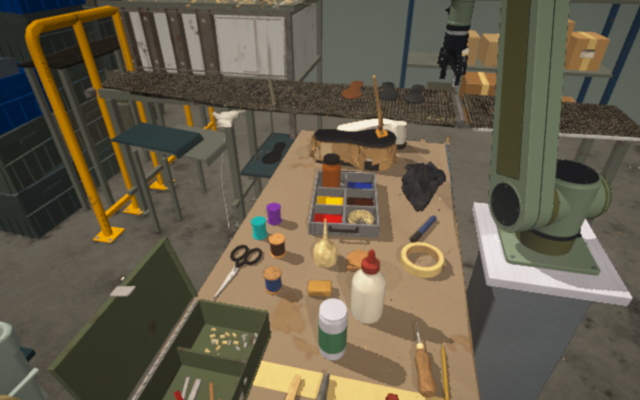

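The side view shows the brown spool at about (277,245), the blue one at (272,280), turquoise at (260,229) and purple at (274,213). I'll measure the spools, then raise the tool and swing it toward them along the robot side, clear of the brush.

```bash
python3 - <<'E'
from h import *
for c in("top","side"):
    p=r.snapshot(c)
    for d in r.mark_of("spool_blue_mid",p)+r.mark_of("spool_brown_mid",p):
        X=p["view"]@np.r_[d["xyz"],1]; u=p["K"]@[X[0],-X[1],-X[2]]; u=u[:2]/u[2]
        print(c,round(d["p"],2),np.round(d["xyz"],3),u.round())
    if c=="side": cv2.imwrite("pics/crop.png",cv2.resize(p["frame"][200:310,230:380,::-1],None,fx=5,fy=5,interpolation=2))
E
python3 -m creep '[[0,0,-0.04,0,0,0.12,70],[0,0,-0.08,0,0,0.24,70],[0,0,-0.12,0,0,0.36,70],[0,0,-0.16,0,0,0.443,70],[0,0,-0.17,0,0,0.443,70]]' 40
python3 -m creep '[[0.01,-0.04,0,0,0,0,70],[0.02,-0.08,0,0,0,0,70],[0.03,-0.12,0,0,0,0,70],[0.04,-0.16,0,0,0,0,70],[0.05,-0.2,0,0,0,0,70]]'
```

```text
top 0.69 [0.468 0.033 0.016] [322. 224.]
top 0.44 [0.63  0.298 0.028] [241. 176.]
top 0.68 [0.722 0.123 0.024] [294. 148.]
top 0.62 [0.656 0.189 0.024] [274. 168.]
top 0.62 [0.704 0.061 0.026] [312. 153.]
side 0.95 [0.625 0.298 0.026] [275. 280.]
side 0.44 [0.47  0.419 0.051] [334. 330.]
side 0.85 [0.72  0.127 0.026] [260. 228.]
side 0.76 [0.707 0.058 0.026] [273. 213.]
side 0.65 [0.653 0.182 0.027] [278. 245.]
t: 2.22
tool_pos: [0.2475, -0.5206, 0.4088]
ee_rot: [3.13, -0.002, 0.008]
contact_force: [0.2, -0.2, 0.0]
gripper_width: 0.699
grasp_force: 0.0
t: 2.63
tool_pos: [0.2966, -0.3174, 0.401]
ee_rot: [-3.141, -0.001, -0.0]
contact_force: [0.6, -0.2, 0.5]
gripper_width: 0.701
grasp_force: 0.0
```

View pics/crop.png

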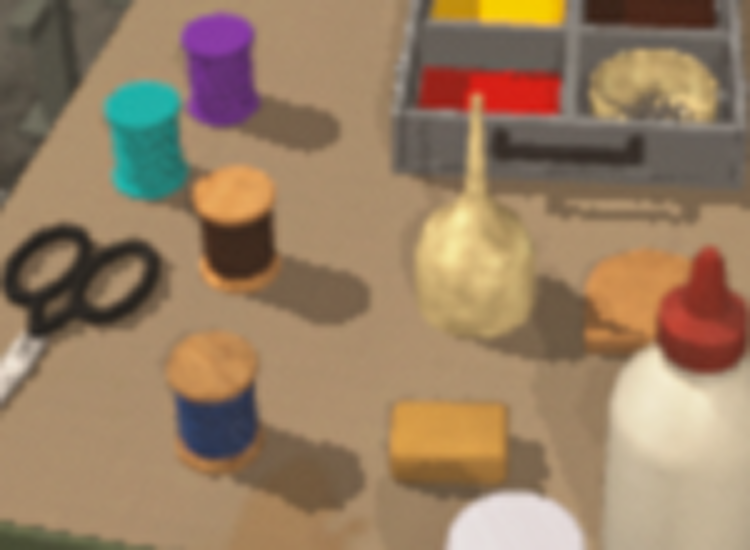

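The crop shows the wood-flanged dark brown spool at crop (238,235) and the blue one at (212,405), so brown is at about (0.654, 0.185) and blue at about (0.628, 0.298). Now moving over the brown spool.

```bash
python3 -m creep '[[0.022,-0.0315,0.01,0,0,0,70],[0.044,-0.063,0.02,0,0,0,70],[0.066,-0.0945,0.03,0,0,0,70],[0.088,-0.126,0.04,0,0,0,70],[0.11,-0.1575,0.05,0,0,0,70]]' >/dev/null
python3 -m creep '[[0.022,-0.0315,0.01,0,0,0,70],[0.044,-0.063,0.02,0,0,0,70],[0.066,-0.0945,0.03,0,0,0,70],[0.088,-0.126,0.04,0,0,0,70],[0.11,-0.1575,0.05,0,0,0,70]]' >/dev/null
python3 -m creep '[[0.022,-0.0315,0.01,0,0,0,70],[0.044,-0.063,0.02,0,0,0,70],[0.066,-0.0945,0.03,0,0,0,70],[0.088,-0.126,0.04,0,0,0,70],[0.11,-0.1575,0.05,0,0,0,70]]' >/dev/null
python3 -m creep '[[0.02,-0.025,0.02,0,0,0,70],[0.027,-0.0315,0.04,0,0,0,70],[0.027,-0.0315,0.08,0,0,0,70],[0.027,-0.0315,0.12,0,0,0,70],[0.027,-0.0315,0.12,0,0,0,70]]'
```

```text
t: 4.3
tool_pos: [0.6479, 0.184, 0.1219]
ee_rot: [3.137, 0.003, -0.027]
contact_force: [-2.2, -0.7, -1.5]
gripper_width: 0.699
grasp_force: 0.0
```

```bash
python3 -m creep '[[0,0,0,0,0,0,70],[0,0,0,0,0,0,70]]'
python3 - <<'E'
from h import *
save("side","s1")
E
```

```text
t: 4.47
tool_pos: [0.6547, 0.1852, 0.1334]
ee_rot: [-3.141, -0.001, -0.005]
contact_force: [0.3, 0.2, 0.6]
gripper_width: 0.706
grasp_force: 0.0
```

View pics/s1.png

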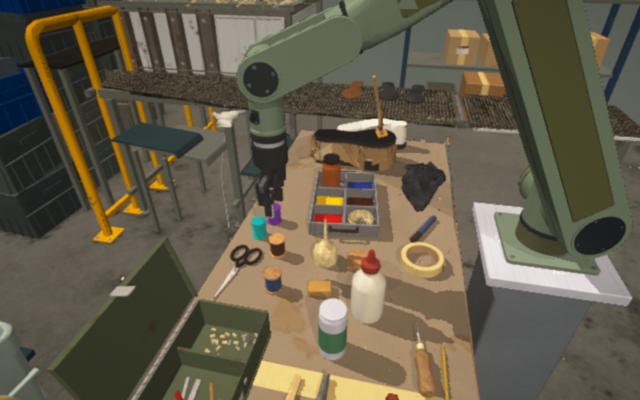

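The picture shows the gripper at about (270,190), directly above the brown spool at (277,245). Descending and gripping.

```bash
python3 -m creep '[[0,0,0.035,0,0,0,70],[0,0,0.07,0,0,0,70],[0,0,0.09,0,0,0,70],[0,0,0.103,0,0,0,70],[0,0,0.103,0,0,0,70]]'
python3 -m creep '[[0,0,0,0,0,0,70],[0,0,0,0,0,0,30],[0,0,0,0,0,0,30],[0,0,0,0,0,0,30],[0,0,0,0,0,0,30]]' 30
python3 -m creep '[[0,0,-0.01,0,0,0,30],[0,0,-0.03,0,0,0,30],[0,0,-0.06,0,0,0,30],[0,0,-0.09,0,0,0,30],[0,0,-0.1,0,0,0,30]]'
```

```text
t: 4.93
tool_pos: [0.6531, 0.1847, 0.0277]
ee_rot: [3.141, 0.001, -0.002]
contact_force: [-0.0, 0.0, -0.9]
gripper_width: 0.701
grasp_force: 0.0
t: 5.35
tool_pos: [0.6551, 0.1854, 0.0311]
ee_rot: [-3.141, -0.002, -0.008]
contact_force: [-0.0, 1.0, 6.2]
gripper_width: 0.418
grasp_force: 29.4
t: 5.77
tool_pos: [0.6557, 0.1857, 0.1343]
ee_rot: [-3.139, -0.001, -0.014]
contact_force: [0.5, 0.4, -0.1]
gripper_width: 0.414
grasp_force: 30.0
```

Run:
```python
from h import *
p=r.snapshot("side"); cv2.imwrite("pics/c2.png",cv2.resize(p["frame"][140:270,200:350,::-1],None,fx=4,fy=4,interpolation=2))
for d in r.mark_of("spool_brown_mid",p): print(round(d["p"],2),np.round(d["xyz"],3))
```

```text
0.74 [0.652 0.186 0.128]
0.59 [0.72  0.128 0.026]
0.38 [0.526 0.29  0.011]
```

View pics/c2.png

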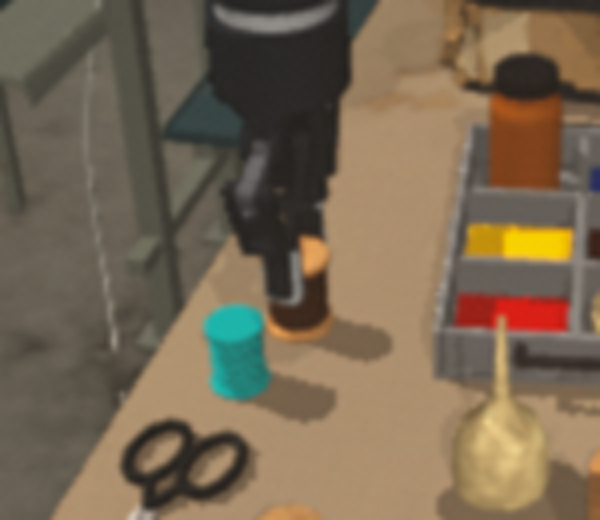

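The spool is held upright at crop (300,290), its axis about 6 mm to the -x side of the finger. Carrying it to the brown cell.

```bash
python3 -m creep '[[-0.015,0.022,0,0,0,0,30],[-0.036,0.052,0,0,0,0,30],[-0.057,0.083,0,0,0,0,30],[-0.078,0.113,0,0,0,0,30],[-0.099,0.144,0,0,0,0,30]]' >/dev/null
python3 -m creep '[[-0.021,0.03,0,0,0,0,30],[-0.042,0.06,0,0,0,0,30],[-0.06,0.087,0,0,0,0,30],[-0.07,0.1,0,0,0,0,30],[-0.07,0.1,0,0,0,0,30]]'
python3 -m creep '[[0,0,0.0,0,0,0,30],[0,0,0.03,0,0,0,30],[0,0,0.06,0,0,0,30],[0,0,0.075,0,0,0,30],[0,0,0.082,0,0,0,30]]'
python3 -m creep '[[0,0,0.003,0,0,0,30],[0,0,0.006,0,0,0,30],[0,0,0.008,0,0,0,30],[0,0,0.008,0,0,0,30]]'
```

```text
t: 6.7
tool_pos: [0.4808, -0.061, 0.1267]
ee_rot: [3.142, -0.004, -0.009]
contact_force: [-1.1, 0.7, -0.2]
gripper_width: 0.423
grasp_force: 30.1
t: 7.12
tool_pos: [0.4833, -0.0578, 0.0434]
ee_rot: [-3.141, -0.003, 0.008]
contact_force: [0.7, 0.9, -0.1]
gripper_width: 0.421
grasp_force: 30.1
t: 7.45
tool_pos: [0.4857, -0.0589, 0.0393]
ee_rot: [3.141, 0.002, 0.004]
contact_force: [0.0, 0.4, 0.0]
gripper_width: 0.418
grasp_force: 30.1
```

```bash
python3 -m creep '[[0,0,0.001,0,0,0,30],[0,0,0.001,0,0,0,52],[0,0,0.001,0,0,0,52],[0,0,0.001,0,0,0,52],[0,0,0.001,0,0,0,52]]'
python3 -m creep '[[0,0,-0.02,0,0,0,52],[0,0,-0.05,0,0,0,52],[0,0,-0.09,0,0,0,52],[0,0,-0.13,0,0,0,70],[0,0,-0.13,0,0,0,70]]' 
python3 -m creep '[[0.014,-0.0356,0,0,0,0,70],[0.028,-0.0712,0,0,0,0,70],[0.042,-0.1068,0,0,0,0,70],[0.056,-0.1424,0,0,0,0,70],[0.07,-0.178,0,0,0,0,70]]' >/dev/null
python3 -m creep '[[0.014,-0.0356,0,0,0,0,70],[0.028,-0.0712,0,0,0,0,70],[0.042,-0.1068,0,0,0,0,70],[0.056,-0.1424,0,0,0,0,70],[0.07,-0.178,0,0,0,0,70]]' 
python3 -m creep '[[0,0,0.02,0,0,0,70],[0,0,0.02,0,0,0,70],[0,0,0.02,0,0,0,70]]'
python3 - <<'E'
from h import *
marks(["spool_blue_mid"],("side","top"))
marks(["spool_brown_mid"],("side",))
E
```

```text
t: 7.87
tool_pos: [0.4847, -0.0592, 0.0375]
ee_rot: [3.141, 0.001, 0.001]
contact_force: [-0.1, 0.0, 0.9]
gripper_width: 0.521
grasp_force: 0.0
t: 8.28
tool_pos: [0.4892, -0.0599, 0.1746]
ee_rot: [3.139, 0.001, 0.024]
contact_force: [1.7, -0.4, 0.3]
gripper_width: 0.701
grasp_force: 0.0
t: 9.12
tool_pos: [0.6246, 0.2988, 0.1667]
ee_rot: [3.141, 0.002, -0.0]
contact_force: [0.1, 0.6, 0.1]
gripper_width: 0.702
grasp_force: 0.0
t: 9.37
tool_pos: [0.623, 0.2964, 0.1453]
ee_rot: [3.139, 0.002, -0.006]
contact_force: [-0.1, -0.6, -0.4]
gripper_width: 0.703
grasp_force: 0.0
side spool_blue_mid 0.72 [0.63  0.297 0.029]
side spool_brown_mid 0.76 [ 0.481 -0.06   0.036]
side spool_brown_mid 0.48 [0.721 0.128 0.028]
```

```bash
python3 -m creep '[[0.002,0,0.035,0,0,0,70],[0.002,0,0.07,0,0,0,70],[0.002,0,0.1,0,0,0,70],[0.002,0,0.118,0,0,0,70],[0.002,0,0.118,0,0,0,70]]'
python3 -m creep '[[0,0,0,0,0,0,70],[0,0,0,0,0,0,30],[0,0,0,0,0,0,30],[0,0,0,0,0,0,30],[0,0,0,0,0,0,30]]' 30
python3 -m creep '[[0,0,-0.01,0,0,0,30],[0,0,-0.03,0,0,0,30],[0,0,-0.06,0,0,0,30],[0,0,-0.09,0,0,0,30],[0,0,-0.11,0,0,0,30]]'
python3 -m creep '[[0,0,-0.03,0,0,0,30],[0,0,-0.03,0,0,0,30]]'
python3 - <<'E'
from h import *
marks(["spool_blue_mid"],("side","top"))
E
```

```text
t: 10.08
tool_pos: [0.6235, 0.2951, 0.0249]
ee_rot: [3.138, 0.0, -0.012]
contact_force: [1.1, -0.3, 0.1]
gripper_width: 0.702
grasp_force: 0.0
t: 10.5
tool_pos: [0.6278, 0.2977, 0.032]
ee_rot: [-3.14, -0.001, -0.007]
contact_force: [-0.2, 0.8, 6.7]
gripper_width: 0.417
grasp_force: 29.5
t: 10.92
tool_pos: [0.627, 0.2973, 0.1432]
ee_rot: [-3.14, -0.001, -0.006]
contact_force: [0.9, 0.1, -0.3]
gripper_width: 0.416
grasp_force: 30.1
t: 11.08
tool_pos: [0.629, 0.2982, 0.177]
ee_rot: [-3.137, -0.001, -0.018]
contact_force: [1.4, 0.7, 1.2]
gripper_width: 0.416
grasp_force: 30.1
side spool_blue_mid 0.56 [0.625 0.298 0.171]
```

```bash
python3 -m creep '[[-0.007,0.022,0,0,0,0,30],[-0.018,0.059,0,0,0,0,30],[-0.029,0.096,0,0,0,0,30],[-0.041,0.133,0,0,0,0,30],[-0.052,0.17,0,0,0,0,30]]' >/dev/null
python3 -m creep '[[-0.011,0.037,0,0,0,0,30],[-0.023,0.074,0,0,0,0,30],[-0.034,0.111,0,0,0,0,30],[-0.045,0.148,0,0,0,0,30],[-0.056,0.185,0,0,0,0,30]]'
python3 -m creep '[[-0.011,0.037,0,0,0,0,30],[-0.022,0.07,0,0,0,0,30],[-0.028,0.089,0,0,0,0,30],[-0.028,0.089,0,0,0,0,30],[-0.028,0.089,0,0,0,0,30]]'
python3 - <<'E'
from h import *
p=r.snapshot("top");q=r.snapshot("side")
cv2.imwrite("pics/c3.png",np.hstack([cv2.resize(x[:,:,::-1],None,fx=2,fy=2,interpolation=2) for x in (p["frame"][80:300,300:500],q["frame"][0:220,270:470])]))
s=r.read_state();print(s["qpos"])
E
```

```text
t: 12.12
tool_pos: [0.5167, -0.0595, 0.1679]
ee_rot: [-3.141, -0.002, 0.005]
contact_force: [1.3, -0.4, -0.5]
gripper_width: 0.415
grasp_force: 30.1
t: 12.53
tool_pos: [0.4895, -0.1476, 0.1681]
ee_rot: [-3.14, 0.003, 0.004]
contact_force: [0.3, 0.1, -0.0]
gripper_width: 0.417
grasp_force: 30.1
[-3.12843929e-01  2.72312411e-01  1.80257237e+00  4.95768086e-04
  1.06847639e+00  1.25672397e+00]
```

View pics/c3.png

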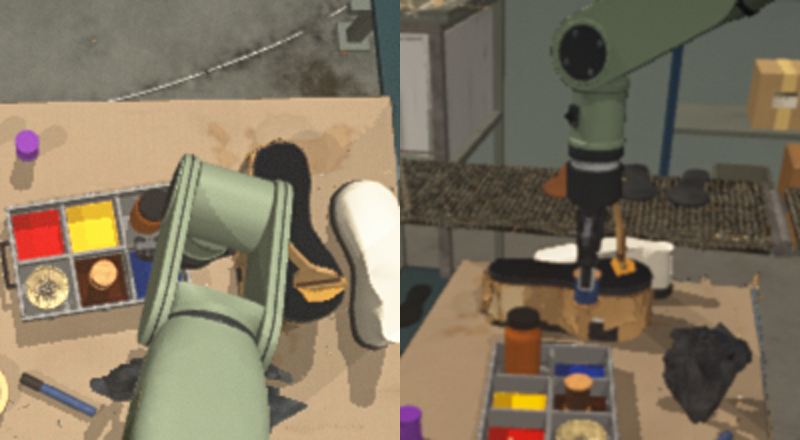

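Run:
```python
from h import *
from scipy.spatial.transform import Rotation
p=r.snapshot("side")
for z in np.arange(.25,.75,.05):
    o=[]
    for P in([.49,-.147,z],[.49,-.077,z]):
        X=p["view"]@np.r_[P,1]; u=p["K"]@[X[0],-X[1],-X[2]]; o.append((u[:2]/u[2]).round())
    print(round(z,2),*o)
```

```text
0.25 [365. 115.] [362. 125.]
0.3 [366.  97.] [363. 107.]
0.35 [367.  79.] [364.  87.]
0.4 [369.  59.] [366.  67.]
0.45 [370.  39.] [367.  45.]
0.5 [372.  17.] [368.  22.]
0.55 [373.  -7.] [370.  -3.]
0.6 [375. -31.] [372. -30.]
0.65 [376. -58.] [373. -58.]
0.7 [378. -86.] [375. -88.]
```

The top crop shows the wrist fork with its brush-side plate edge around (285,190), an estimated 25 mm or more clear of the brush handle. The side crop shows the blue spool still held at (587,285). Lowering it into the blue cell.

```bash
python3 -m creep '[[0,0,0.03,0,0,0,30],[0,0,0.06,0,0,0,30],[0,0,0.09,0,0,0,30],[0,0,0.11,0,0,0,30],[0,0,0.122,0,0,0,30]]'
python3 -m creep '[[0,0,0.003,0,0,0,30],[0,0,0.006,0,0,0,30],[0,0,0.009,0,0,0,30],[0,0,0.01,0,0,0,30],[0,0,0.01,0,0,0,30]]'
```

```text
t: 13.1
tool_pos: [0.4893, -0.1452, 0.0446]
ee_rot: [-3.14, -0.005, 0.007]
contact_force: [0.2, -0.6, -1.5]
gripper_width: 0.42
grasp_force: 30.1
t: 13.52
tool_pos: [0.492, -0.1464, 0.04]
ee_rot: [-3.142, -0.001, -0.006]
contact_force: [-2.3, 4.3, 11.8]
gripper_width: 0.421
grasp_force: 30.9
```

```bash
python3 -m creep '[[0,0,0,0,0,0,48],[0,0,0,0,0,0,51],[0,0,0,0,0,0,51],[0,0,0,0,0,0,51],[0,0,0,0,0,0,51]]'
python3 -m creep '[[0,0,-0.02,0,0,0,51],[0,0,-0.05,0,0,0,51],[0,0,-0.09,0,0,0,51],[0,0,-0.13,0,0,0,51],[0,0,-0.16,0,0,0,51]]' 
python3 -m creep '[[0.005,-0.037,0,0,0,0,51],[0.009,-0.074,0,0,0,0,51],[0.014,-0.11,0,0,0,0,51],[0.018,-0.147,0,0,0,0,51],[0.023,-0.184,0,0,0,0,51]]' >/dev/null
python3 -m creep '[[0.005,-0.037,0,0,0,0,51],[0.009,-0.074,0,0,0,0,51],[0.014,-0.11,0,0,0,0,51],[0.018,-0.147,0,0,0,0,51],[0.018,-0.147,0,0,0,0,51]]'
python3 -m creep '[[0,0,0,0,0,0,51],[0,0,0.02,0,0,0,40],[0,0,0.02,0,0,0,40]]'
python3 - <<'E'
from h import *
marks(["spool_blue_mid","oiler_mid"],("side","top"))
p=r.snapshot("side")
cv2.imwrite("pics/c4.png",cv2.resize(p["frame"][110:290,250:420,::-1],None,fx=3,fy=3,interpolation=2))
E
```

```text
t: 13.93
tool_pos: [0.4907, -0.1472, 0.0374]
ee_rot: [3.141, 0.001, 0.0]
contact_force: [-0.3, -0.4, 0.5]
gripper_width: 0.508
grasp_force: 0.1
t: 14.35
tool_pos: [0.4912, -0.1474, 0.2004]
ee_rot: [3.141, 0.001, 0.004]
contact_force: [0.3, 0.2, -0.0]
gripper_width: 0.507
grasp_force: 0.0
t: 15.18
tool_pos: [0.5319, 0.1898, 0.1969]
ee_rot: [-3.138, -0.009, -0.001]
contact_force: [-0.4, 0.4, -0.4]
gripper_width: 0.509
grasp_force: 0.0
t: 15.43
tool_pos: [0.5294, 0.1823, 0.1745]
ee_rot: [3.139, 0.0, -0.009]
contact_force: [-1.7, -0.4, -0.2]
gripper_width: 0.403
grasp_force: 0.0
side spool_blue_mid 0.49 [ 0.493 -0.145  0.037]
side oiler_mid 0.69 [0.532 0.182 0.061]
top spool_blue_mid 0.54 [ 0.494 -0.146  0.032]
top oiler_mid 0.56 [0.53  0.184 0.063]
top oiler_mid 0.54 [ 0.568 -0.044  0.009]
```

View pics/c4.png

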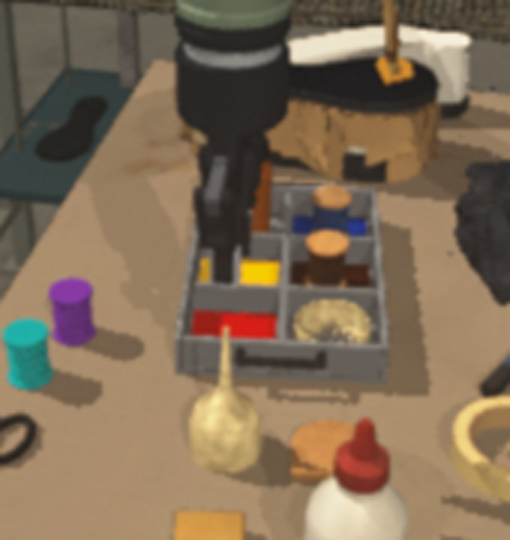

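Both spools stand upright in their cells at crop (327,255) and (332,205), and the gripper is aligned above the oiler spout at (226,340).

```bash
python3 -m creep '[[0,0.001,0.03,0,0,0,40],[0,0.001,0.06,0,0,0,40],[0,0.001,0.08,0,0,0,40],[0,0.001,0.086,0,0,0,40],[0,0.001,0.086,0,0,0,40]]'
python3 -m creep '[[0,0,0,0,0,0,30],[0,0,0,0,0,0,20],[0,0,0,0,0,0,10],[0,0,0,0,0,0,0],[0,0,0,0,0,0,0]]' 50
python3 -m creep '[[0,0,0,0,0,0,0],[0,0,0,0,0,0,0]]'
```

```text
t: 16.2
tool_pos: [0.5306, 0.1825, 0.0901]
ee_rot: [3.141, 0.001, -0.004]
contact_force: [0.2, -0.3, 0.7]
gripper_width: 0.4
grasp_force: 0.0
t: 16.62
tool_pos: [0.5324, 0.1834, 0.0929]
ee_rot: [-3.14, -0.001, -0.005]
contact_force: [-0.7, -0.0, 6.7]
gripper_width: 0.042
grasp_force: 49.4
t: 16.78
tool_pos: [0.5324, 0.1834, 0.0929]
ee_rot: [-3.14, -0.001, -0.005]
contact_force: [-0.2, 1.2, 6.3]
gripper_width: 0.045
grasp_force: 49.5
```

```bash
python3 -m creep '[[0,0,-0.01,0,0,0,0],[0,0,-0.025,0,0,0,0],[0,0,-0.045,0,0,0,0],[0,0,-0.065,0,0,0,0],[0,0,-0.08,0,0,0,0]]'
python3 -m creep '[[0.003,0.016,0,0,0,0,0],[0.008,0.046,0,0,0,0,0],[0.013,0.076,0,0,0,0,0],[0.018,0.106,0,0,0,0,0],[0.023,0.136,0,0,0,0,0]]'
python3 -m creep '[[0.005,0.03,0,0,0,0,0],[0.01,0.06,0,0,0,0,0],[0.013,0.081,0,0,0,0,0],[0.015,0.093,0,0,0,0,0],[0.015,0.0955,0,0,0,0,0]]'
python3 -m creep '[[0,0,0,0,0,0,0],[0,0,0.02,0,0,0,0],[0,0,0.045,0,0,0,0],[0,0,0.06,0,0,0,0],[0,0,0.066,0,0,0,0]]'
python3 -m creep '[[0,0,0.002,0,0,0,0],[0,0,0.004,0,0,0,0],[0,0,0.006,0,0,0,0],[0,0,0.006,0,0,0,0]]'
```

```text
t: 17.2
tool_pos: [0.5315, 0.1829, 0.1732]
ee_rot: [-3.141, -0.001, -0.002]
contact_force: [0.8, 0.3, -0.2]
gripper_width: 0.041
grasp_force: 49.1
t: 17.62
tool_pos: [0.5541, 0.0457, 0.1717]
ee_rot: [3.141, 0.002, -0.0]
contact_force: [-0.6, -0.7, -0.7]
gripper_width: 0.045
grasp_force: 49.1
t: 18.03
tool_pos: [0.5696, -0.0504, 0.1715]
ee_rot: [3.141, -0.003, 0.0]
contact_force: [0.8, 0.3, -1.2]
gripper_width: 0.042
grasp_force: 49.1
t: 18.45
tool_pos: [0.5676, -0.0467, 0.103]
ee_rot: [-3.141, -0.004, 0.008]
contact_force: [-0.0, 0.8, -1.6]
gripper_width: 0.042
grasp_force: 49.1
t: 18.78
tool_pos: [0.5708, -0.0482, 0.101]
ee_rot: [3.141, 0.002, 0.006]
contact_force: [1.0, 0.3, 1.7]
gripper_width: 0.045
grasp_force: 49.5
```

```bash
python3 -m creep '[[0,0,0.001,0,0,0,0],[0,0,0.001,0,0,0,0],[0,0,0.001,0,0,0,10],[0,0,0.001,0,0,0,20],[0,0,0.001,0,0,0,30]]'
python3 -m creep '[[0,0,0,0,0,0,35],[0,0,-0.02,0,0,0,35],[0,0,-0.05,0,0,0,35],[0,0,-0.09,0,0,0,35],[0,0,-0.12,0,0,0,35]]'
python3 - <<'E'
from h import *
marks(["oiler_mid","bottle_mid","can_mid"],("side","top"))
p=r.snapshot("side")
cv2.imwrite("pics/c5.png",cv2.resize(p["frame"][110:290,250:420,::-1],None,fx=3,fy=3,interpolation=2))
E
```

```text
t: 19.2
tool_pos: [0.5697, -0.0486, 0.0987]
ee_rot: [3.141, 0.001, 0.001]
contact_force: [0.8, 0.6, 0.3]
gripper_width: 0.298
grasp_force: 0.0
t: 19.62
tool_pos: [0.5698, -0.0487, 0.2205]
ee_rot: [3.141, 0.001, 0.002]
contact_force: [0.9, -0.3, 0.0]
gripper_width: 0.352
grasp_force: 0.0
side oiler_mid 0.95 [ 0.572 -0.052  0.071]
side bottle_mid 0.56 [0.416 0.316 0.084]
side can_mid 0.87 [0.47  0.422 0.055]
top oiler_mid 0.61 [ 0.57  -0.046  0.072]
top bottle_mid 0.97 [0.417 0.318 0.082]
top can_mid 0.84 [0.471 0.423 0.052]
top can_mid 0.57 [0.417 0.321 0.084]
```

View pics/c5.png

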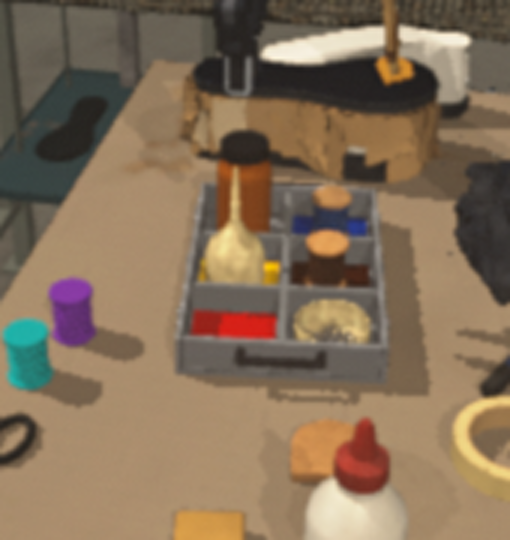

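The oiler stands upright in the yellow cell at crop (236,255). Next the bottle, cap at crop (362,465).

```bash
python3 -m creep '[[-0.0146,-0.0348,-0.005,0,0,0,65],[-0.0292,-0.0696,-0.01,0,0,0,65],[-0.0438,-0.1044,-0.01,0,0,0,65],[-0.0584,-0.1392,-0.01,0,0,0,65],[-0.073,-0.174,-0.01,0,0,0,65]]' >/dev/null
python3 -m creep '[[-0.0146,-0.0348,0,0,0,0,65],[-0.0292,-0.0696,0,0,0,0,65],[-0.0438,-0.1044,0,0,0,0,65],[-0.0584,-0.1392,0,0,0,0,65],[-0.073,-0.174,0,0,0,0,65]]'
python3 -m creep '[[-0.0075,-0.018,0,0,0,0,65],[-0.0075,-0.018,0,0,0,0,65],[-0.0075,-0.018,0.02,0,0,0,65],[-0.0075,-0.018,0.02,0,0,0,65]]'
```

```text
t: 20.9
tool_pos: [0.4219, 0.3007, 0.2275]
ee_rot: [3.141, 0.001, -0.002]
contact_force: [1.2, 0.2, 0.1]
gripper_width: 0.651
grasp_force: 0.0
t: 21.23
tool_pos: [0.4141, 0.3158, 0.205]
ee_rot: [3.137, 0.002, -0.008]
contact_force: [-1.0, -1.4, -0.7]
gripper_width: 0.653
grasp_force: 0.0
```

Run:
```python
from h import *
p=r.snapshot("side")
cv2.imwrite("pics/c6.png",cv2.resize(p["frame"][110:340,280:450,::-1],None,fx=2.5,fy=2.5,interpolation=2))
```

```text
(no output)
```

View pics/c6.png

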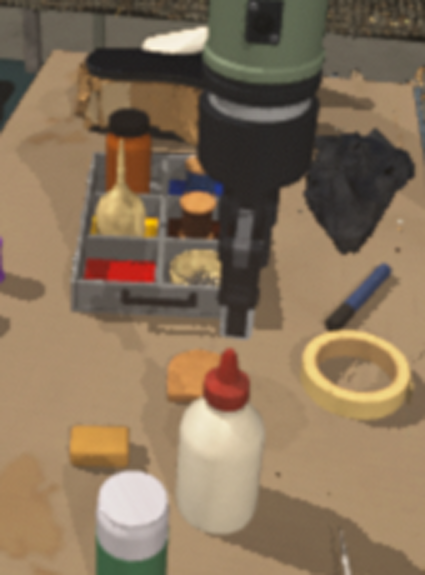

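The fingers at crop (236,320) line up with the bottle nozzle at (230,360). Descending to the cap.

```bash
python3 -m creep '[[0,0,0.025,0,0,0,65],[0,0,0.05,0,0,0,65],[0,0,0.07,0,0,0,65],[0,0,0.082,0,0,0,65],[0,0,0.0865,0,0,0,65]]'
python3 -m creep '[[0,0,0,0,0,0,65],[0,0,0,0,0,0,50],[0,0,0,0,0,0,20],[0,0,0,0,0,0,20],[0,0,0,0,0,0,20]]' 60
python3 -m creep '[[0,0,0,0,0,0,20],[0,0,-0.005,0,0,0,20],[0,0,-0.015,0,0,0,20],[0,0,-0.02,0,0,0,20],[0,0,-0.02,0,0,0,20]]'
```

```text
t: 21.7
tool_pos: [0.4153, 0.3157, 0.1202]
ee_rot: [3.139, -0.001, -0.005]
contact_force: [0.2, 0.3, 0.3]
gripper_width: 0.648
grasp_force: 0.0
t: 22.12
tool_pos: [0.4167, 0.3179, 0.1233]
ee_rot: [-3.14, -0.001, -0.004]
contact_force: [-0.4, 0.4, 4.5]
gripper_width: 0.377
grasp_force: 59.8
t: 22.53
tool_pos: [0.4163, 0.3178, 0.1432]
ee_rot: [-3.14, -0.001, -0.003]
contact_force: [0.3, -0.5, -1.8]
gripper_width: 0.375
grasp_force: 59.9
```

```bash
python3 -m creep '[[0,0,-0.015,0,0,0,20],[0,0,-0.035,0,0,0,20],[0,0,-0.055,0,0,0,20],[0,0,-0.07,0,0,0,20],[0,0,-0.07,0,0,0,20]]'
python3 -m creep '[[0.007,0.014,0,0,0,0,20],[0.022,0.042,0,0,0,0,20],[0.037,0.071,0,0,0,0,20],[0.052,0.1,0,0,0,0,20],[0.067,0.129,0,0,0,0,20]]'
python3 -m creep '[[0.015,0.029,0,0,0,0,20],[0.03,0.058,0,0,0,0,20],[0.045,0.087,0,0,0,0,20],[0.06,0.116,0,0,0,0,20],[0.071,0.137,0,0,0,0,20]]'
python3 -m creep '[[0.0055,0.009,0,0,0,0,20],[0.0055,0.009,0,0,0,0,20],[0.0055,0.009,0,0,0,0,20]]'
python3 - <<'E'
from h import *
marks(["bottle_mid"])
E
```

```text
t: 22.95
tool_pos: [0.4171, 0.3184, 0.2148]
ee_rot: [-3.138, -0.001, -0.008]
contact_force: [1.5, -0.2, -1.6]
gripper_width: 0.376
grasp_force: 60.0
t: 23.37
tool_pos: [0.4826, 0.1869, 0.2104]
ee_rot: [3.141, 0.002, -0.003]
contact_force: [0.3, 0.7, -1.2]
gripper_width: 0.376
grasp_force: 60.2
t: 23.78
tool_pos: [0.5543, 0.0489, 0.2103]
ee_rot: [3.14, -0.001, -0.003]
contact_force: [-0.6, 0.4, -2.4]
gripper_width: 0.374
grasp_force: 60.2
t: 24.03
tool_pos: [0.5587, 0.0428, 0.2108]
ee_rot: [-3.141, 0.0, 0.004]
contact_force: [-0.6, 0.7, -1.7]
gripper_width: 0.378
grasp_force: 60.3
top bottle_mid 0.82 [0.559 0.044 0.17 ]
side bottle_mid 0.85 [0.56  0.041 0.175]
```

```bash
python3 -m creep '[[0,0,0.015,0,0,0,20],[0,0,0.035,0,0,0,20],[0,0,0.055,0,0,0,20],[0,0,0.07,0,0,0,20],[0,0,0.077,0,0,0,20]]'
python3 -m creep '[[0,0,0.002,0,0,0,20],[0,0,0.004,0,0,0,20],[0,0,0.005,0,0,0,20],[0,0,0.005,0,0,0,20]]'
```

```text
t: 24.65
tool_pos: [0.5578, 0.0434, 0.1328]
ee_rot: [3.141, 0.004, -0.006]
contact_force: [-0.3, 0.5, -1.6]
gripper_width: 0.375
grasp_force: 60.3
t: 24.98
tool_pos: [0.5603, 0.0429, 0.1315]
ee_rot: [-3.141, -0.001, -0.005]
contact_force: [-1.3, 1.4, 2.9]
gripper_width: 0.378
grasp_force: 60.8
```

Contact with the floor. Releasing, retreating and checking.

```bash
python3 -m creep '[[0,0,0,0,0,0,40],[0,0,0,0,0,0,48],[0,0,0,0,0,0,56],[0,0,0,0,0,0,56]]'
python3 -m creep '[[0,0,-0.02,0,0,0,56],[0,0,-0.05,0,0,0,56],[0,0,-0.09,0,0,0,56],[0,0,-0.12,0,0,0,56],[0,0,-0.14,0,0,0,56]]'
python3 -m creep '[[-0.03,0,0,0,0,0,56],[-0.07,0,0,0,0,0,56],[-0.1,0,0,0,0,0,56],[-0.1,0,0,0,0,0,56],[-0.1,0,0,0,0,0,56]]'
python3 - <<'E'
from h import *
marks("spool_brown_mid spool_blue_mid oiler_mid bottle_mid jar_mid tack_tin_mid can_mid wax_mid heel_lift_mid".split(),("side",))
p=r.snapshot("side")
cv2.imwrite("pics/c7.png",cv2.resize(p["frame"][110:340,250:420,::-1],None,fx=2.5,fy=2.5,interpolation=2))
E
```

```text
t: 25.32
tool_pos: [0.5596, 0.0423, 0.13]
ee_rot: [3.141, 0.001, 0.001]
contact_force: [-0.1, -0.0, 0.0]
gripper_width: 0.561
grasp_force: 0.0
t: 25.73
tool_pos: [0.5605, 0.0423, 0.2735]
ee_rot: [-3.142, -0.001, -0.008]
contact_force: [0.1, 0.1, -0.1]
gripper_width: 0.561
grasp_force: 0.0
t: 26.15
tool_pos: [0.4586, 0.0423, 0.2704]
ee_rot: [3.141, 0.001, 0.003]
contact_force: [0.5, -0.4, 0.1]
gripper_width: 0.56
grasp_force: 0.0
side spool_brown_mid 0.78 [0.719 0.125 0.025]
side spool_brown_mid 0.54 [0.705 0.064 0.026]
side spool_brown_mid 0.23 [0.47  0.421 0.052]
side spool_blue_mid 0.52 [ 0.49  -0.146  0.034]
side spool_blue_mid 0.4 [0.559 0.04  0.093]
side bottle_mid 0.94 [0.559 0.041 0.094]
side jar_mid 0.85 [ 0.577 -0.134  0.057]
side tack_tin_mid 0.58 [0.468 0.034 0.02 ]
side can_mid 0.89 [0.47  0.419 0.051]
side wax_mid 0.86 [0.528 0.292 0.012]
side wax_mid 0.41 [ 0.483 -0.057  0.037]
side heel_lift_mid 0.54 [ 0.484 -0.06   0.037]
```

View pics/c7.png

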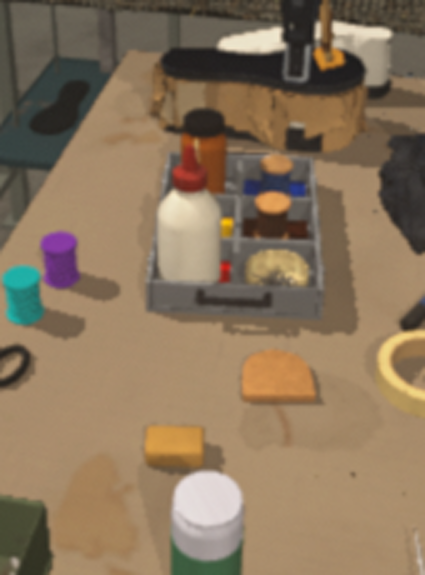

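The bottle stands upright in the red cell at crop (190,230), both spools are in place, and the heel lift, wax and can haven't moved. The bottle hides the oiler here, so I'll check it from the top, then hand in.

Run:
```python
from h import *
marks(["oiler_mid"],("top",))
print(r.hand_in())
```

```text
the job is handed in; nothing more can be done
None
```

The job is handed in: both spools, the bottle and the oil can were set down upright in their colour cells at about 26 s; the last look missed the oil can (hidden by the bottle or arm), which stood upright in the yellow cell when last seen.

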